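# Raise a ratchet bench prop to its fourth notch and slip the lock collar on

### The arm

A 6-joint arm with a two-finger parallel gripper is mounted at the origin on the work surface. World frame = base frame: x ahead of the robot, y to its left, z up, the work surface at z = 0. Lengths are in m, angles in rad, forces in N, time in s.
With the tool pointing down it reaches from about 0.225 to 0.875 m from the base axis. Payload 3.4 kg.
Tool frame: the origin (TCP) lies on the centre line of the jaws, within the pads' length; the fingertips stand 14 mm ahead of it and the grasp point (between the pads) lies 5 mm behind it; z points along the fingers, y is the line along which they close (so a half turn about z gives the same grasp; the last joint's range is limited). The gripper opens to 85 mm and grips with 20 to 120 N. Pads are 22 mm wide; open, the fingers measure 114 mm over their backs; the gripper's body (76 mm by 85 mm) begins 54 mm behind the grasp point. The pads swing forward as they close: fully open they stand 13 mm farther back than shut.
Start: joints at [1.051, 0.276, 1.505, -0, 1.361, -0.121], TCP at [0.223, 0.53, 0.245] pointing down, gripper open.
Joint ranges: [-2.89, 2.89], [-0.75, 2.08], [0.22, 2.7], [-1.18, 4.32], [0.11, 2.71], [-2.7, 2.7]. Speed limits (rad/s): [2.57, 2.57, 3.14, 3.14, 3.14, 3.14].

### API

Orientations are given as a 3x3 rotation matrix whose columns are the frame's x, y, z axes.
In Python, from plant import robot, grip, solver, status, snapshot, camera_params, order gives the robot as it stands. Calls block until the motion is done:
- robot.move_to(position, orientation): joint-space move of the TCP to a pose.
- robot.move_linear(position, frame=None, rate=0.15, until_force=None): straight line of the TCP; frame=None keeps the orientation; rate is the mean speed in m/s. With until_force (N) it stops when the force on the tool has changed by that much, and returns True; else False.
- robot.goto_joints(angles): joint-space move.
- grip(opening): finger opening in m; the grip force is fixed at half the most; returns when the fingers have stopped.
- robot.wait(seconds).
- solver.ik(position, orientation): joint angles nearest the present ones, or None.
- status.read_state(): the state.
- snapshot(name): name is "scene" or "top" or "wrist"; returns (picture, depth): 420x560x3 uint8, red, green, blue; 420x560 float32, m along the optical axis (not along the pixel's ray), 0 where there is no reading.
- camera_params(name): a dict with "fx", "fy", "cx", "cy" (pixels), "pose" (4x4, takes a point from camera to world coordinates). Camera axes: x right, y down, z forward; pixel columns grow to the right and rows downward; lengths in m; the calibration is good to about 2 mm. A picture is of the moment at which its call begins: read the wrist's pose just before it. camera_params takes no time and is no camera call; for the wrist camera it gives the pose at the moment of the call.
A pose or a line that the arm cannot do raises robot.Unreachable and nothing moves.
- order.hand_in(): hands the job in; it is judged then, once.
The state is a dict: "time_s": time; "joint_positions": joint angles; "qd": joint speeds; "effort": joint torques, N m; "ee_pos": TCP position; "ee_rot": TCP orientation; "wrist_force": force on the tool from outside, world axes, zero at the start; "wrist_torque": the same for the moment, N m; "gripper_width": finger opening in m; "grip_force": force on a finger pad.
Only numpy, scipy, OpenCV 4.12 (cv2) and the standard library are available. Lean on these libraries where they do the work, as an engineer would, in place of code of your own. Each camera call takes 0.05 s, during which the arm holds its last target. There are 200 camera calls.

### The job

Raise the bench prop by its wooden head, click by click, to its fourth notch above the lowest (the first one at which the collar fits under the head) and let its pawl take the load; it may already stand a notch or two up, and going past is no good because it cannot come down again. Then slide the open collar sideways through its gap onto the bar between sleeve and head, and leave it sitting flat on top of the sleeve, with the bar well inside it. Leave the glue bottle, the screw jar and the wooden offcut where they are.

Things in the scene. Friction and masses are not known exactly. Their poses are not given: they have to be found in the camera images.
- prop: Grey steel bench prop, screwed down. Origin: centre of the underside of its base plate, 150 (x) x 110 (y) x 10 mm. A sleeve rises from it to a flat flange, 72 (x) x 60 (y) mm, top 90 mm up; a ratchet bar with a head slides up and down in it. Teeth and pawl are on the +x side; -x faces roughly to the robot.
- column (a joint): Rise of bar and head in m: 0 in the lowest notch, 12 mm a notch, 0.048 in the fourth; stop at 0.066. Lifting takes 5 to 12 N. The pawl clicks into a notch within 1 mm above that notch's rest height; let go, the bar sinks back onto the last notch passed (rests within 1 mm) and cannot be lowered.
- head_top (a point): Centre of the top of the head, a wood-topped block 90 (x) x 44 (y) x 40 mm high; axes as the prop's; pinch it across y. It is 142 mm above the bench in the lowest notch, 12 mm more per notch. It overhangs the bar by about 30 mm at both x ends, so a gripper holding the collar upright from above would strike it: lean the gripper back.
- sleeve_top (a point): Centre of the flange's top face, 90 mm above the bench, on the bar's axis, axes as the prop's; the collar's origin belongs here. The bar is flat: 18 mm thick (y), from 15 mm behind to 16 mm ahead of the axis (x). The space from flange up to head is 12 mm in the lowest notch, 48 mm in the third, 60 mm in the fourth.
- collar: Loose aluminium C-shaped collar, 50 mm high, 52 mm wide (y), about 180 g, standing on the bench. Origin: underside, centre of the bar's space, which is 28 mm wide (y), 18 mm to front and back. The gap faces +x: 24 mm wide, lips end 26 mm ahead. The back ends 30 mm behind. It goes on with its x axis along the prop's, tab to the prop's -x side.
- collar_tab (a point): Grip point on the collar's flat finger tab, 54 mm behind the collar's origin, 28 mm above its underside; axes as the collar's. The tab is 12 mm thick (y), reaches from 30 to 72 mm behind the origin and from 14 to 42 mm above the underside, and points roughly to the robot.
- glue: Bystander: white glue bottle, 60 mm across, 170 mm tall; origin at its base.
- screw_jar: Bystander: amber glass jar with a steel lid, 68 mm across, 80 mm tall; origin at its base.
- offcut: Bystander: wooden offcut 50 x 110 x 30 mm lying flat, its length along its y; origin under its centre.
Things that resemble listed ones, but are neither listed nor needed, are in the scene too. What is shaped like the collar but red or turquoise is not meant.

How it is judged:
By the outcome, as a careful person would: the job done as asked, in the order asked, and still so for the second after the job is handed in, with the robot touching nothing.
It also fails if it takes over 51 s, if anything falls off the work surface, if the arm or the gripper's body presses on something with over 40 N, if the wrist force passes 120 N, or if a joint passes its speed limit or range.

## Working session

There is one attempt and no reset: what is moved stays moved. The work goes in short steps, each a Python script; the robot and the scene stay as the last script left them, time stands still between calls to the robot, and variables do not carry over. Pictures are saved under pics/ and viewed, at most 12 in all, crops included, and the job is handed in when it is done.

```bash
ls; mkdir -p pics; python3 - <<'E'
from plant import *
import cv2,numpy as np
ims=[]
for n in("scene","top"):
    p,d=snapshot(n);np.savez(f"pics/{n}.npz",p=p,d=d);cv2.imwrite(f"pics/{n}.png",p[:,:,::-1])
    c=camera_params(n);print(n,c["fx"],c["cx"],c["cy"],np.round(c["pose"],3).tolist())
E
```

```text
pics
scene 416.10041190665135 279.4516588134263 210.03136505697648 [[-0.238, 0.841, -0.486, 1.195], [0.971, 0.212, -0.109, 0.109], [0.011, -0.498, -0.867, 1.067], [0.0, 0.0, 0.0, 1.0]]
top 433.63477770629675 284.817501999179 202.49074686421017 [[0.016, -0.998, 0.056, 0.552], [-1.0, -0.015, 0.012, -0.007], [-0.011, -0.056, -0.998, 1.346], [0.0, 0.0, 0.0, 1.0]]
```

View pics/top.png

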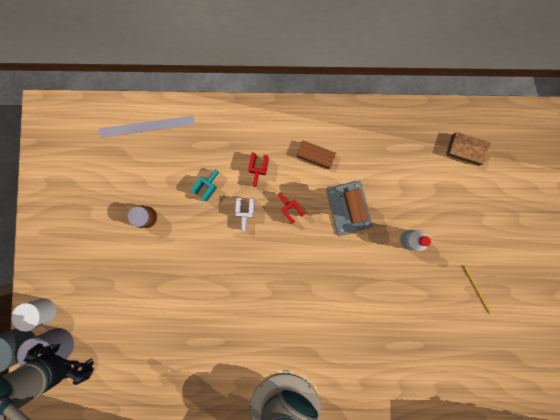

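View pics/scene.png

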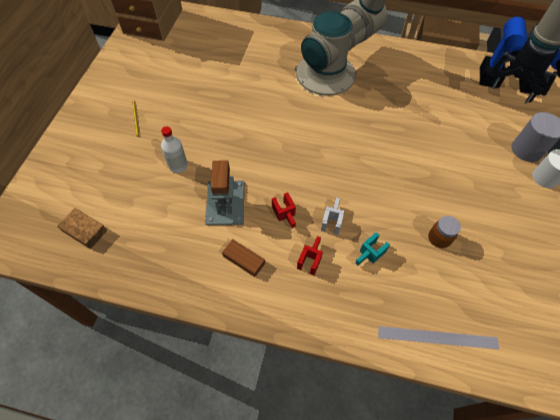

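The top view shows the silver collar at about (245,212) with its tab towards the robot, the prop at (350,208) with its head at (357,206), the glue at (416,240), and the offcut at (316,154). The scene view agrees.

```bash
cat > h.py <<'E'
import numpy as np,cv2
from plant import *
def cloud(n,pd=None,c=None):
    c=c or camera_params(n); p,d=pd if pd is not None else snapshot(n)
    v,u=np.mgrid[:420,:560]
    P=np.stack([(u-c["cx"])/c["fx"]*d,(v-c["cy"])/c["fy"]*d,d,np.ones_like(d)],-1)@np.array(c["pose"]).T
    P=P[...,:3]; P[d==0]=np.nan
    return P,p
def rect(Q):
    (cx,cy),(w,h),a=cv2.minAreaRect(Q[:,:2].astype(np.float32)*1000)
    if w<h: w,h,a=h,w,a+90
    a=(a+90)%180-90
    return [round(float(x),1) for x in(cx,cy,w,h,a)]
E
python3 - <<'E'
from h import *
for n in("top","scene"):
    z=np.load(f"pics/{n}.npz");P,p=cloud(n,(z["p"],z["d"]))
    near=lambda c,r:np.hypot(P[...,0]-c[0],P[...,1]-c[1])<r
    if n=="top":
        cp=P[206,357,:2];cc=P[212,245,:2];print(cp,cc)
        for k,(v,u) in dict(glue=(240,416),jar=(216,142),red=(207,291),off=(154,316)).items(): print(k,P[v,u])
    m=near(cp,.1)
    bench=np.nanmedian(P[near(cc,.15)][:,2]);print(n,"bench",bench)
    Q=P[m&(P[...,2]>.12)];zt=np.percentile(Q[:,2],50);print("head",rect(Q[Q[:,2]>zt-.008]),zt,len(Q))
    Q=P[m&(P[...,2]>.005)&(P[...,2]<.02)];print("base",rect(Q),len(Q))
    m=near(cc,.075)
    g=(p.max(-1).astype(int)-p.min(-1)<40)&(p.min(-1)>90)
    Q=P[m&g&(P[...,2]>.012)];print("collar",rect(Q),len(Q),np.percentile(Q[:,2],[5,50,95]))
    Q=P[m&g&(P[...,2]>.044)];print("ring",rect(Q),len(Q))
    Q=P[m&g&(P[...,2]>.03)&(P[...,2]<.045)];print("tab",rect(Q),len(Q),np.median(Q,0))
E
```

```text
[ 0.6127586 -0.1912323] [0.5964607  0.13236198]
glue [ 0.5214935  -0.36002645  0.12779739]
jar [0.57749983 0.42548569 0.08183975]
red [ 0.61421879 -0.01015644  0.00092467]
off [ 0.77600471 -0.08399485  0.03116599]
top bench 0.0005319030520443135
head [614.8, -187.8, 89.6, 44.5, 14.9] 0.15324092355939567 569
base [616.6, -189.0, 188.7, 181.6, -47.3] 1042
collar [588.6, 132.6, 95.1, 52.6, -2.9] 282 [0.02325974 0.04828634 0.05391205]
ring [588.7, 132.5, 95.2, 52.5, -2.6] 201
tab [592.7, 136.2, 93.9, 46.7, -18.9] 62 [0.56799241 0.13106354 0.04119174]
scene bench -0.00020809272075483776
head [615.7, -187.2, 91.1, 44.2, 15.2] 0.15226986995264635 593
base [614.8, -187.3, 151.0, 110.2, 15.3] 978
collar [588.8, 132.3, 99.4, 51.7, -2.5] 242 [0.0383066  0.04829912 0.05207092]
ring [594.0, 132.1, 88.9, 51.7, -2.5] 192
tab [573.4, 132.5, 67.6, 37.7, -9.7] 51 [0.56432545 0.13271112 0.04154274]
```

```bash
cat >> h.py <<'E'
def down(yaw,lean=0):
    """tool z down leaned back by `lean`: gripper body tilts to -x of yaw frame, y along yaw frame's y"""
    y=np.array([-np.sin(yaw),np.cos(yaw),0]);f=np.array([np.cos(yaw),np.sin(yaw),0])
    z=np.array([0,0,-1])*np.cos(lean)+f*np.sin(lean)
    return np.stack([np.cross(y,z),y,z],1)
def best(pos,R):
    q0=np.array(status.read_state()["joint_positions"]);o=[]
    for s in(1,-1):
        S=R*np.array([s,s,1]);q=solver.ik(pos,S)
        if q is not None:o.append((np.abs(np.array(q)-q0).max(),S,np.round(q,2)))
    o.sort(key=lambda t:t[0]);print([(round(t[0],2),t[2].tolist()) for t in o]);return o[0][1]
def st(tag=""):
    s=status.read_state();print(tag,"t%.2f"%s["time_s"],np.round(s["ee_pos"],4),"F",np.round(s["wrist_force"],1),"w%.4f g%.0f"%(s["gripper_width"],s["grip_force"]));return s
def head(n):
    P,p=cloud(n);m=(np.hypot(P[...,0]-.615,P[...,1]+.1875)<.03);z=P[m][:,2];return P,np.percentile(z[z>.12],[20,50,80])
E
python3 - <<'E'
from h import *
c=np.array([.6152,-.1875]);R=best([*c,.2],down(np.radians(15.1)))
robot.move_to([*c,.215],R);st("above")
robot.move_linear([*c,.134],rate=.12,until_force=8);st("down")
grip(.03);s=st("grip")
if s["gripper_width"]>.038:
    for dz in(.014,.026,.0385):
        robot.move_linear([*c,.134+dz],rate=.05);st("lift")
    for n in("top","scene"):
        P,p=cloud(n);cv2.imwrite(f"pics/lift_{n}.png",p[:,:,::-1])
E
```

```text
[(np.float64(1.45), [-0.4, 0.4, 1.42, -0.0, 1.31, 0.9]), (np.float64(2.12), [-0.4, 0.4, 1.42, -0.0, 1.31, -2.24])]
above t2.98 [ 0.6154 -0.1865  0.2151] F [ 0.5 -0.1  0.5] w0.0854 g0
down t3.80 [ 0.6158 -0.1876  0.1346] F [ 1.   0.5 -0.3] w0.0854 g0
grip t4.26 [ 0.6157 -0.1881  0.135 ] F [-1.3 -0.4  4.3] w0.0428 g63
lift t4.69 [ 0.6156 -0.1881  0.148 ] F [ 3.7 -4.4 -3.6] w0.0434 g63
lift t5.08 [ 0.6156 -0.1881  0.1603] F [ 2.4 -4.5 -1.6] w0.0433 g64
lift t5.48 [ 0.6156 -0.1881  0.1729] F [ 3.2 -4.6 -1.5] w0.0434 g64
```

```bash
python3 - <<'E'
from h import *
p=np.array([.6152,-.1875,.134+.0405]);robot.move_linear(p,rate=.05);st("lift")
p[2]-=.0045;robot.move_linear(p,rate=.03,until_force=12);st("lower")
grip(.085);st("open")
p[2]=.29;robot.move_linear(p,rate=.25);st("up")
for n in("top","scene"):
    P,z=head(n);print(n,z)
E
```

```text
lift t5.83 [ 0.6156 -0.1881  0.1743] F [ 3.4 -4.8 -2.9] w0.0433 g64
lower t6.07 [ 0.6157 -0.1882  0.1709] F [ 0.9 -1.3  4.3] w0.0433 g65
open t6.56 [ 0.6161 -0.1895  0.1695] F [ 0.2  0.4 -0.1] w0.0851 g0
up t7.19 [ 0.6146 -0.1873  0.289 ] F [-0.6  0.3 -0.3] w0.0852 g0
top [0.6723511  0.67619175 0.67818015]
scene [0.18842603 0.34916435 0.38069502]
```

```bash
python3 - <<'E'
from h import *
yaw=np.radians(-2.6);f=np.array([np.cos(yaw),np.sin(yaw),0])
o=np.array([.6118,.1315,0]);g=o-.057*f+[0,0,.030]
R=best(g,down(yaw,np.pi/4));z=R[:,2]
print(best(g-.13*z,down(yaw,np.pi/4))[:,1],best([.56,-.2,.13],down(np.radians(15.1),np.pi/4))[:,1])
robot.move_to(g-.13*z,R);st("standoff")
c=camera_params("wrist");pd=snapshot("wrist");P,p=cloud("wrist",pd,c);cv2.imwrite("pics/w1.png",p[:,:,::-1]);np.savez("pics/w1.npz",p=p,P=P)
print("head",head("scene")[1],head("top")[1])
gm=(p.max(-1).astype(int)-p.min(-1)<40)&(p.min(-1)>60)&(np.hypot(P[...,0]-.59,P[...,1]-.132)<.075)
for a,b in((.015,.06),(.045,.055),(.036,.0445)):
    Q=P[gm&(P[...,2]>a)&(P[...,2]<b)];print(a,rect(Q) if len(Q)>5 else 0,len(Q),np.median(Q,0) if len(Q) else 0)
E
```

```text
[(np.float64(3.54), [0.24, 0.46, 2.41, 3.54, 0.54, 1.43]), (np.float64(3.54), [0.24, 0.46, 2.41, 3.54, 0.54, -1.71])]
[(np.float64(4.09), [0.34, 0.14, 2.46, 4.09, 0.33, -2.21]), (np.float64(4.09), [0.34, 0.14, 2.46, 4.09, 0.33, 0.93])]
[(np.float64(1.44), [-0.86, 0.3, 2.14, 1.24, 0.74, -0.53]), (np.float64(1.7), [-0.86, 0.3, 2.14, 1.24, 0.74, 2.61])]
[-0.04536299 -0.99897057 -0.        ] [ 0.26050451 -0.96547263 -0.        ]
standoff t10.70 [0.4636 0.1383 0.1223] F [ 0.1 -0.2  0.1] w0.0850 g0
head [0.18734172 0.18888422 0.19018625] [0.18701893 0.18950291 0.19144103]
0.015 [586.7, 131.9, 99.0, 51.9, -2.2] 3868 [0.58078845 0.13361705 0.04120578]
0.045 [607.7, 131.1, 56.9, 51.9, -2.1] 1253 [0.58840377 0.13221632 0.049918  ]
0.036 [584.9, 132.9, 94.7, 49.6, 11.2] 1098 [0.57938772 0.13312707 0.04172643]
```

View pics/w1.png

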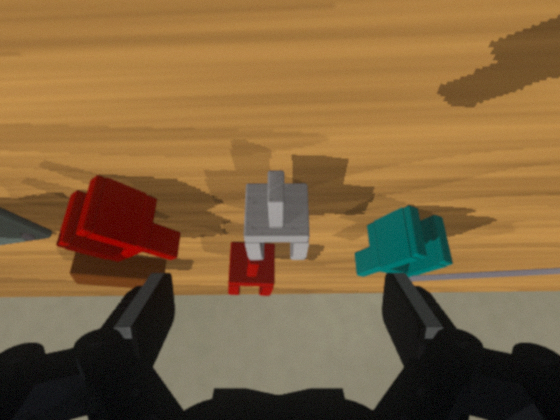

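The wrist view shows the silver collar centred at about (276,215), tab towards the camera at (276,195), free of neighbours. The head reads about 189.5 mm, which is the fourth notch.

```bash
python3 - <<'E'
from h import *
yaw=np.radians(-2.4);f=np.array([np.cos(yaw),np.sin(yaw),0])
o=np.array([.6105,.1315,0]);g=o-.057*f+[0,0,.030]
R=down(yaw,np.pi/4)
if np.dot(R[:,1],status.read_state()["ee_rot"][1] if 0 else np.array(status.read_state()["ee_rot"])[:,1])<0:R=R*[-1,-1,1]
t=g+.005*R[:,2]
robot.move_linear(t,R,rate=.1,until_force=8);st("at")
grip(.005);s=st("grip")
if s["gripper_width"]>.009:
    robot.move_linear(t+[0,0,.10],rate=.12);s=st("lift");print(s["joint_positions"])
    P,p=cloud("scene");cv2.imwrite("pics/s2.png",cv2.resize(p[120:300,200:440,::-1],(720,540)))
E
```

```text
at t12.34 [0.5568 0.1338 0.0269] F [ 0.3 -0.6 -0.2] w0.0851 g0
grip t13.00 [0.5572 0.1337 0.0266] F [-0.2 -0.4  1.1] w0.0112 g60
lift t14.01 [0.5564 0.1338 0.1258] F [-0.8 -0.1 -2.1] w0.0113 g59
[0.23110814 0.21986099 2.29902463 4.07970635 0.23790591 0.84190987]
```

View pics/s2.png

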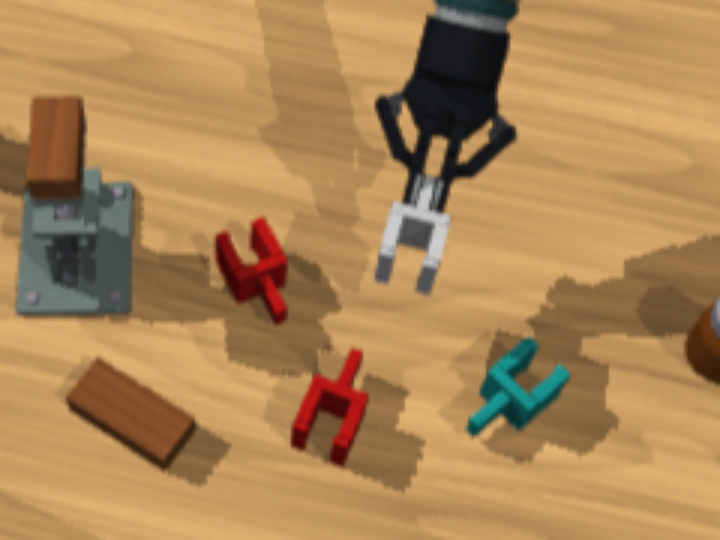

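The scene crop shows the collar held level by its tab at about (427,240), with the prop's head up at (57,145).

```bash
cat >> h.py <<'E'
C=np.array([.6152,-.1880,0]);YP=np.radians(15.1);FP=np.array([np.cos(YP),np.sin(YP),0])
# TCP in collar frame at the grasp: (ahead, up)
_f=np.array([np.cos(np.radians(-2.4)),np.sin(np.radians(-2.4)),0])
AH=float((np.array([.5572,.1337,0])-[.6105,.1315,0])@_f); UP=.0266
RP=down(YP,np.pi/4)*[-1,-1,1]
def tcp(ah,up): return C+FP*(ah+AH)+[0,0,up+UP]
E
python3 - <<'E'
from h import *
q0=np.array(status.read_state()["joint_positions"]);print(AH)
for a in [(-.1,.15),(-.1,.095),(-.05,.095),(0,.09)]:
    for s in(1,-1):
        q=solver.ik(tcp(*a),RP*[s,s,1]);print(a,s,None if q is None else np.round(q,2))
E
```

```text
-0.05334537328247341
(-0.1, 0.15) 1 [-1.1   0.16  2.17  1.03  0.93 -0.49]
(-0.1, 0.15) -1 [-1.1   0.16  2.17  1.03  0.93  2.65]
(-0.1, 0.095) 1 [-1.1   0.26  2.25  1.16  0.85 -0.7 ]
(-0.1, 0.095) -1 [-1.1   0.26  2.25  1.16  0.85  2.45]
(-0.05, 0.095) 1 [-0.97  0.29  2.2   1.22  0.79 -0.63]
(-0.05, 0.095) -1 [-0.97  0.29  2.2   1.22  0.79  2.51]
(0, 0.09) 1 [-0.85  0.33  2.15  1.28  0.73 -0.58]
(0, 0.09) -1 [-0.85  0.33  2.15  1.28  0.73  2.56]
```

```bash
python3 - <<'E'
from h import *
for x in(.42,.47):
  for y in(.1,-.05):
    for z in(.15,.25):
      for yaw in(0,.26):
       for L in(.5,.785):
        q=solver.ik([x,y,z],down(yaw,L)*[-1,-1,1]);print(x,y,z,yaw,L,None if q is None else np.round(q,2))
E
```

```text
0.42 0.1 0.15 0 0.5 [ 0.12 -0.05  2.29 -0.14  0.41  1.81]
0.42 0.1 0.15 0 0.785 [ 0.17 -0.04  2.52  3.97  0.16 -2.28]
0.42 0.1 0.15 0.26 0.5 [-0.05 -0.06  2.3   0.34  0.45  0.99]
0.42 0.1 0.15 0.26 0.785 [-0.19 -0.07  2.54  1.76  0.32 -0.52]
0.42 0.1 0.25 0 0.5 [ 0.12 -0.18  2.1  -0.09  0.73  1.74]
0.42 0.1 0.25 0 0.785 [ 0.17 -0.25  2.31 -0.37  0.33  2.05]
0.42 0.1 0.25 0.26 0.5 [-0.05 -0.2   2.11  0.21  0.76  1.14]
0.42 0.1 0.25 0.26 0.785 [-0.19 -0.29  2.32  0.72  0.48  0.58]
0.42 -0.05 0.15 0 0.5 [-0.47 -0.07  2.31  0.47  0.5   0.73]
0.42 -0.05 0.15 0 0.785 [-0.68 -0.08  2.55  1.54  0.46 -0.49]
0.42 -0.05 0.15 0.26 0.5 [-0.6  -0.04  2.28  0.63  0.66  0.25]
0.42 -0.05 0.15 0.26 0.785 [-0.89 -0.02  2.49  1.25  0.75 -0.59]
0.42 -0.05 0.25 0 0.5 [-0.47 -0.21  2.11  0.31  0.81  0.94]
0.42 -0.05 0.25 0 0.785 [-0.68 -0.3   2.33  0.85  0.63  0.31]
0.42 -0.05 0.25 0.26 0.5 [-0.6  -0.18  2.09  0.47  0.94  0.48]
0.42 -0.05 0.25 0.26 0.785 [-0.89 -0.22  2.29  0.92  0.94 -0.1 ]
0.47 0.1 0.15 0 0.5 [ 0.1   0.03  2.21 -0.12  0.41  1.77]
0.47 0.1 0.15 0 0.785 [ 0.13  0.03  2.44  3.84  0.15 -2.17
[... 167 characters left out ...]
.07  0.71  1.71]
0.47 0.1 0.25 0 0.785 [ 0.13 -0.16  2.25 -0.34  0.29  1.99]
0.47 0.1 0.25 0.26 0.5 [-0.04 -0.11  2.04  0.21  0.74  1.15]
0.47 0.1 0.25 0.26 0.785 [-0.15 -0.18  2.26  0.75  0.42  0.57]
0.47 -0.05 0.15 0 0.5 [-0.39  0.01  2.23  0.42  0.47  0.84]
0.47 -0.05 0.15 0 0.785 [-0.53  0.01  2.47  1.69  0.37 -0.52]
0.47 -0.05 0.15 0.26 0.5 [-0.51  0.03  2.21  0.61  0.62  0.34]
0.47 -0.05 0.15 0.26 0.785 [-0.73  0.05  2.42  1.35  0.65 -0.54]
0.47 -0.05 0.25 0 0.5 [-0.39 -0.12  2.05  0.27  0.76  1.03]
0.47 -0.05 0.25 0 0.785 [-0.53 -0.2   2.27  0.83  0.5   0.41]
0.47 -0.05 0.25 0.26 0.5 [-0.51 -0.09  2.03  0.45  0.89  0.57]
0.47 -0.05 0.25 0.26 0.785 [-0.73 -0.14  2.23  0.95  0.81 -0.02]
```

Go via (0.42, 0.05, 0.25) with collar yaw 0.26, then to the standoff.

```bash
python3 - <<'E'
from h import *
robot.move_to([.42,.10,.22],RP);st("via1")
robot.move_to(tcp(-.115,.15),RP);st("via2")
robot.move_linear(tcp(-.075,.0955),rate=.12);robot.wait(.2);st("pre");print(tcp(-.075,.0955))
ims=[]
for n,(a,b,c,d) in dict(scene=(130,230,170,270),top=(160,260,300,400)).items():
    P,p=cloud(n);np.savez(f"pics/pre_{n}.npz",P=P,p=p);ims.append(cv2.resize(p[a:b,c:d,::-1],(400,400)))
cv2.imwrite("pics/pre.png",np.hstack(ims))
w=snapshot("wrist")[0];cv2.imwrite("pics/prew.png",w[:,:,::-1])
E
```

```text
via1 t16.73 [0.42   0.1001 0.22  ] F [-0.9  1.2 -1.8] w0.0114 g59
via2 t18.01 [ 0.4526 -0.2305  0.1765] F [-0.6  0.4 -1.7] w0.0110 g59
pre t18.93 [ 0.4913 -0.2218  0.1228] F [ 0.2 -0.2 -1.6] w0.0112 g59
[ 0.49128605 -0.22143455  0.1221    ]
```

View pics/pre.png

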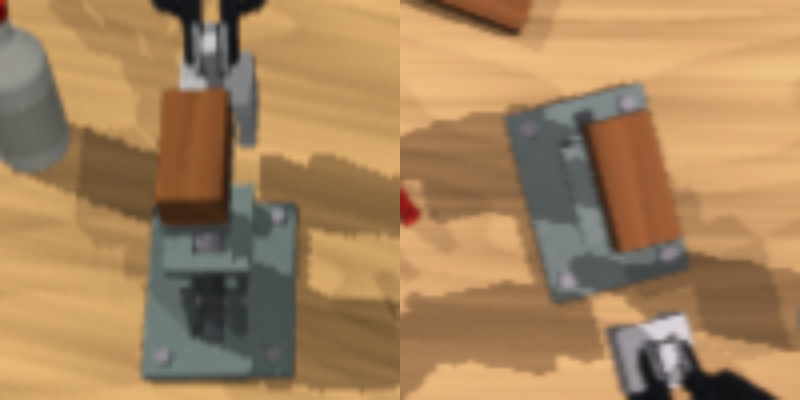

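View pics/prew.png

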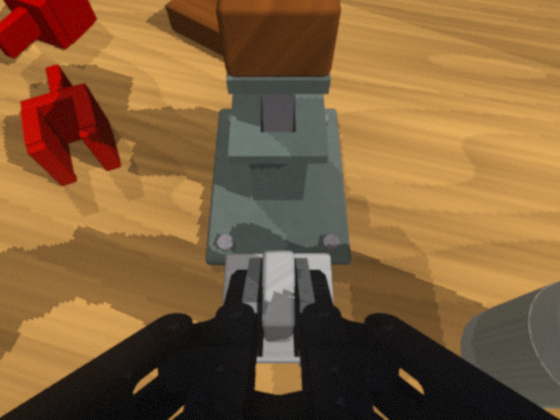

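The wrist view shows collar, bar (278,112), flange and head all centred on column 278, so lateral alignment is good. I'll check the height numerically from the saved clouds, then slide in.

```bash
python3 - <<'E'
from h import *
y=np.array([-FP[1],FP[0],0])
for n in("top","scene"):
    d=np.load(f"pics/pre_{n}.npz");P,p=d["P"]-C,d["p"].astype(int)
    g=(p.max(-1)-p.min(-1)<45)&(p.min(-1)>75);a,l,z=P@FP,P@y,P[...,2]
    m=g&(a>-.115)&(a<-.047)&(abs(l)<.045)&(z>.136)&(z<.16)
    print(n,m.sum(),"z",np.percentile(z[m],[10,50,90]).round(4),"a",np.percentile(a[m],[2,98]).round(4),"l",np.percentile(l[m],[2,98]).round(4))
    m=(abs(a)<.045)&(abs(l)<.03)&(z>.17);print(" head z",np.median(z[m]).round(4),"l",np.percentile(l[m],[2,98]).round(4),"a",np.percentile(a[m],[2,98]).round(4))
    if m.sum(): print(rect(np.c_[a[m&(z>.182)],l[m&(z>.182)]]))
E
```

```text
top 1 z [0.1408 0.1408 0.1408] a [-0.1142 -0.1142] l [-0.0037 -0.0037]
 head z 0.1892 l [-0.0202  0.0223] a [-0.0431  0.0421]
[-0.5, 0.5, 88.8, 44.9, 0.0]
scene 2 z [0.1373 0.1392 0.141 ] a [-0.1143 -0.1141] l [0.0038 0.0043]
 head z 0.1885 l [-0.02    0.0225] a [-0.0421  0.0442]
[-0.1, 0.9, 89.7, 44.3, 0.4]
```

```bash
python3 - <<'E'
from h import *
y=np.array([-FP[1],FP[0],0])
for n in("top","scene"):
    d=np.load(f"pics/pre_{n}.npz");P,p=d["P"]-C,d["p"].astype(int)
    a,l,z=P@FP,P@y,P[...,2]
    m=(a>-.135)&(a<-.046)&(abs(l)<.045)&(z>.03)&(z<.2)
    i=np.where(m)
    print(n,m.sum())
    o=np.argsort(a[m])
    for k in o[::4]: print((a[m][k]*1e3).round(),(l[m][k]*1e3).round(),(z[m][k]*1e3).round(1),p[m][k].tolist())
E
```

```text
top 287
-135.0 27.0 99.3 [101, 97, 100]
-134.0 17.0 99.0 [129, 124, 128]
-134.0 -2.0 139.2 [158, 152, 157]
-133.0 1.0 139.6 [180, 173, 180]
-132.0 24.0 102.6 [146, 140, 145]
-132.0 27.0 45.3 [186, 145, 105]
-131.0 20.0 134.5 [72, 70, 73]
-131.0 9.0 138.9 [102, 99, 103]
-131.0 -26.0 95.0 [103, 81, 62]
-130.0 12.0 140.7 [74, 73, 75]
-130.0 3.0 137.6 [188, 181, 187]
-129.0 25.0 99.8 [132, 126, 130]
-129.0 6.0 143.3 [111, 107, 111]
-128.0 9.0 143.3 [107, 105, 109]
-127.0 13.0 135.3 [42, 42, 44]
-127.0 2.0 140.2 [199, 192, 198]
-127.0 -17.0 130.4 [41, 37, 37]
-126.0 18.0 133.4 [39, 38, 40]
-125.0 18.0 97.8 [152, 146, 150]
-125.0 -1.0 142.4 [217, 210, 216]
-124.0 21.0 100.4 [157, 151, 156]
-124.0 -17.0 129.9 [57, 50, 49]
-123.0 6.0 136.5 [87, 84, 87]
-123.0 -4.0 141.9 [212, 206, 212]
-122.0 13.0 125.8 [31, 31, 33]
-122.0 -9.0 133.7 [133, 129, 134]
-121.0 16.0 131.1 [32, 32, 34]
-121.0 18.0 125.5 [93, 90, 93]
-121.0 -14.0 122.4 [84, 81, 85]
-120.0 27.0 48.9 [187, 145, 107]
-119.0 -10.0 127.7 [127, 123, 128]
-119.0 20.0 101.6 [156, 149, 154]
-118.0 17.0 121.9 [99, 95, 99]
-118.0 -15.0 122.2 
[... 3172 characters left out ...]
, 83, 76]
-114.0 9.0 128.1 [85, 87, 88]
-113.0 5.0 124.3 [67, 67, 67]
-113.0 8.0 120.7 [55, 56, 57]
-112.0 -23.0 103.4 [166, 141, 128]
-112.0 26.0 98.5 [111, 110, 114]
-110.0 14.0 96.0 [130, 130, 131]
-107.0 27.0 71.6 [88, 85, 83]
-105.0 26.0 68.2 [90, 87, 85]
-104.0 23.0 99.7 [123, 124, 124]
-102.0 25.0 52.3 [108, 100, 96]
-102.0 25.0 82.7 [89, 90, 92]
-102.0 21.0 68.4 [89, 89, 92]
-101.0 15.0 43.7 [196, 156, 106]
-101.0 14.0 93.5 [95, 87, 83]
-101.0 21.0 74.4 [91, 92, 92]
-101.0 16.0 54.9 [102, 100, 98]
-100.0 25.0 49.9 [145, 124, 101]
-100.0 18.0 75.4 [95, 94, 94]
-100.0 14.0 90.9 [113, 95, 74]
-99.0 15.0 101.1 [106, 107, 107]
-99.0 15.0 72.7 [148, 124, 95]
-97.0 17.0 54.5 [142, 125, 104]
```

The numbers show the collar has swung down about its tab: a flat face at z≈99 mm, with lips reaching down to 45 mm. I'll set it back level by lowering the lips onto free bench and arcing backwards, then regrasp with the fingertips against its back wall so it cannot pivot.

```bash
cat >> h.py <<'E'
YV=np.array([-FP[1],FP[0],0])
def piv(a,l,z,L=np.pi/4):
    "TCP for grasp point at (a,l,z) in prop frame, lean L"
    return C+FP*a+YV*l+[0,0,z]+.005*down(YP,L)[:,2]
E
python3 - <<'E'
from h import *
ac,l=-.094,.13
pts=[(ac-.0883*np.cos(t),l,.0865*np.sin(t)) for t in np.radians([100,90,80,70,60,50,40,30,22])]+[(ac-.083,l,.0295)]
for p in pts: assert solver.ik(piv(*p),RP) is not None,p
robot.move_linear(piv(-.13,0,.16),rate=.12)
robot.move_linear(piv(ac+.015,l,.13),rate=.15);robot.wait(.1)
P,p=cloud("scene");cv2.imwrite("pics/a.png",cv2.resize(p[100:240,190:330,::-1],(400,400)))
P=P-C;a,ll,z=P@FP,P@YV-l,P[...,2];m=(abs(a-ac)<.09)&(abs(ll)<.035)&(z>.012)&(z<.1);print(m.sum(),np.percentile(a[m],[1,50,99]),np.percentile(z[m],[1,50,99]))
print(robot.move_linear(piv(ac+.015,l,.075),rate=.05,until_force=5));s=st("touch")
E
```

```text
138 [-0.08815433 -0.04848223 -0.04494332] [0.04883865 0.08250389 0.09959495]
True
touch t21.63 [ 0.5088 -0.0818  0.0796] F [1.9 1.6 0.6] w0.0112 g60
```

View pics/a.png

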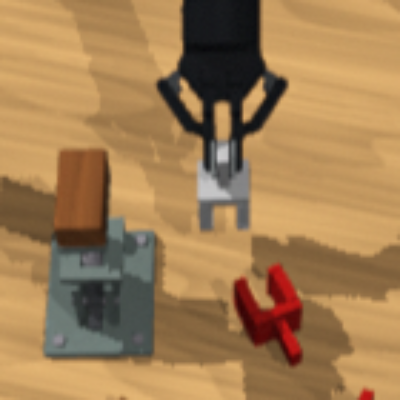

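The crop shows the collar hanging with its lips down at (225,215), tilted about 80°. It has touched the bench; now the backward arc.

```bash
python3 - <<'E'
from h import *
ac,l=-.094,.13
for t in np.radians([90,80,70,60,50,40,30,22]):
    robot.move_linear(piv(ac-.086*np.cos(t),l,max(.083*np.sin(t),.03)),rate=.07)
    s=st(int(np.degrees(t)+.5))
    if np.linalg.norm(s["wrist_force"])>30: break
else:
    robot.move_linear(piv(ac-.083,l,.029),rate=.05,until_force=12);st("end")
P,p=cloud("scene");cv2.imwrite("pics/b.png",cv2.resize(p[100:240,190:330,::-1],(400,400)))
P=P-C;a,ll,z=P@FP,P@YV-l,P[...,2];m=(abs(a-ac+.03)<.05)&(abs(ll)<.035)&(z>.04)&(z<.1);print(m.sum(),np.percentile(a[m],[1,50,99]),np.percentile(z[m],[1,50,90,99]))
E
```

```text
90 t21.99 [ 0.4937 -0.0863  0.0796] F [-4.3 -0.6  6.4] w0.0110 g61
80 t22.36 [ 0.4805 -0.0899  0.0795] F [-3.   0.8  9.4] w0.0110 g61
70 t22.73 [ 0.4702 -0.0932  0.0795] F [ 5.2  4.  16.9] w0.0115 g61
60 t23.09 [ 0.4603 -0.096   0.0773] F [ 5.1  4.5 35.8] w0.0112 g63
366 [-0.14205098 -0.11152441 -0.08626465] [0.04330366 0.06284596 0.09539359 0.09941549]
```

View pics/b.png

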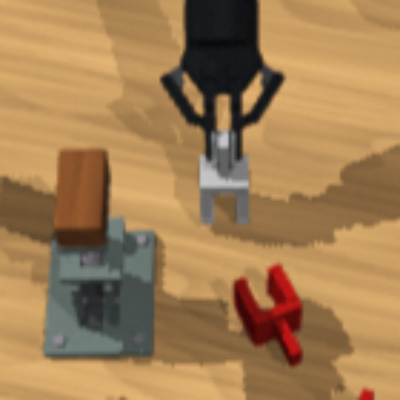

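The collar never slipped: my tool orientation at the prop was the other half-turn about tool z, which flips the collar nose-down at 45° lean. The fix is to lift, roll joint 6 by π, and re-measure.

```bash
sed -i 's/^RP=.*/RP=down(YP,np.pi\/4)/' h.py; python3 - <<'E'
from h import *
l=.10
robot.move_linear(piv(-.13,l,.2),rate=.15)
q=solver.ik(piv(-.14,l,.2),RP);print(np.round(q,2),np.round(status.read_state()["joint_positions"],2))
robot.move_to(piv(-.14,l,.2),RP)
robot.wait(.15);s=st("rolled");print(np.round(np.array(s["ee_rot"])-RP,3).tolist())
tc=np.array(s["ee_pos"])-C;print("tcp a,l,z",tc@FP,tc@YV,tc[2])
for n in("scene","top"):
    P,p=cloud(n);P=P-C;a,ll,z=P@FP,P@YV-l,P[...,2]
    np.savez(f"pics/r_{n}.npz",P=P,p=p)
    m=(abs(a+.08)<.055)&(abs(ll)<.035)&(z>.19)&(z<.25);Q=np.c_[a[m],ll[m],z[m]]
    if len(Q)>8:
        A=np.c_[Q[:,:2],np.ones(len(Q))];r=np.median(Q[:,2]);k=abs(Q[:,2]-r)<.008
        print(n,len(Q),"rect",rect(Q),"plane",np.linalg.lstsq(A[k],Q[k,2],rcond=None)[0],np.percentile(Q[:,2],[5,50,95]))
    if n=="scene":cv2.imwrite("pics/r.png",cv2.resize(p[80:240,180:340,::-1],(480,480),interpolation=cv2.INTER_CUBIC))
E
```

```text
Traceback (most recent call last):
TypeError: unsupported operand type(s) for *: 'NoneType' and 'float'
```

```bash
python3 - <<'E'
from h import *
print(np.round(status.read_state()["joint_positions"],2))
for l in(0,.05,.1):
  for a in(-.14,-.18,-.22):
    for z in(.125,.15,.17):
      q=solver.ik(piv(a,l,z),RP);print(l,a,z,None if q is None else np.round(q,2))
E
```

```text
[-0.93  0.02  2.27  1.06  0.85 -0.36]
0 -0.14 0.125 [-1.05  0.27  2.23  1.18  0.83  2.47]
0 -0.14 0.15 [-1.05  0.22  2.2   1.12  0.86  2.56]
0 -0.14 0.17 [-1.05  0.19  2.17  1.07  0.89  2.64]
0 -0.18 0.125 [-1.16  0.25  2.26  1.13  0.88  2.42]
0 -0.18 0.15 [-1.16  0.2   2.23  1.07  0.92  2.51]
0 -0.18 0.17 [-1.16  0.17  2.2   1.03  0.95  2.58]
0 -0.22 0.125 [-1.27  0.24  2.29  1.07  0.94  2.37]
0 -0.22 0.15 [-1.27  0.19  2.25  1.02  0.98  2.46]
0 -0.22 0.17 [-1.27  0.15  2.22  0.98  1.02  2.52]
0.05 -0.14 0.125 [-1.01  0.22  2.32  1.24  0.8   2.43]
0.05 -0.14 0.15 [-1.01  0.17  2.29  1.16  0.83  2.54]
0.05 -0.14 0.17 [-1.01  0.13  2.26  1.11  0.86  2.63]
0.05 -0.18 0.125 [-1.14  0.2   2.36  1.18  0.86  2.38]
0.05 -0.18 0.15 [-1.14  0.14  2.32  1.1   0.89  2.49]
0.05 -0.18 0.17 [-1.14  0.1   2.29  1.05  0.93  2.57]
0.05 -0.22 0.125 [-1.27  0.19  2.38  1.1   0.92  2.32]
0.05 -0.22 0.15 [-1.27  0.13  2.34  1.04  0.96  2.43]
0.05 -0.22 0.17 [-1.27  0.08  2.31  0.99  1.    2.51]
0.1 -0.14 0.125 [-0.96  0.17  2.41  1.31  0.76  2.39]
0.1 -0.14 0.15 [-0.96  0.11  2.37  1.21  0.79  2.53]
0.1 -0.14 0.17 [-0.96  0.07  2.33  1.14  0.82  2.63]
0.1 -0.18 0.125 [-1.1   0.15  2.44  1.23  0.83  2.34]
0.1 -0.18 0.15 [-1.1   0.08  2.4   1.14  0.87  2.47]
0.1 -0.18 0.17 [-1.1   0.03  2.37  1.08  0.9   2.57]
0.1 -0.22 0.125 [-1.26  0.13  2.47  1.13  0.9   2.29]
0.1 -0.22 0.15 [-1.26  0.06  2.43  1.05  0.95  2.41]
0.1 -0.22 0.17 [-1.26  0.01  2.39  1.    0.99  2.5 ]
```

```bash
python3 - <<'E'
from h import *
l=.05
robot.move_to(piv(-.18,l,.15),RP)
robot.wait(.15);s=st("rolled");print(np.abs(np.array(s["ee_rot"])-RP).max())
tc=np.array(s["ee_pos"])-C;print("tcp a,l,z",tc@FP,tc@YV,tc[2])
for n in("scene","top"):
    P,p=cloud(n);P=P-C;a,ll,z=P@FP,P@YV-l,P[...,2]
    m=(a>-.145)&(a<-.08)&(abs(ll)<.035)&(z>.155)&(z<.19);Q=np.c_[a[m],ll[m],z[m]]
    if len(Q)>8:
        A=np.c_[Q[:,:2],np.ones(len(Q))]
        print(n,len(Q),"rect",rect(Q),"plane",np.linalg.lstsq(A,Q[:,2],rcond=None)[0].round(3),np.percentile(Q[:,2],[5,50,95]))
    if n=="scene":cv2.imwrite("pics/r.png",cv2.resize(p[80:240,180:340,::-1],(480,480),interpolation=cv2.INTER_CUBIC))
E
```

```text
rolled t26.73 [ 0.4318 -0.1856  0.1465] F [ 1.   0.4 -1.4] w0.0107 g59
0.00029945758485050433
tcp a,l,z -0.1764185903918508 0.05004565887796992 0.14648830433787938
scene 97 rect [-125.7, 0.3, 50.6, 38.8, -89.1] plane [-0.122  0.004  0.143] [0.15537478 0.15819972 0.16249535]
top 122 rect [-124.0, 0.0, 52.5, 43.5, 87.4] plane [-0.114  0.014  0.144] [0.15552757 0.15884196 0.16270052]
```

View pics/r.png

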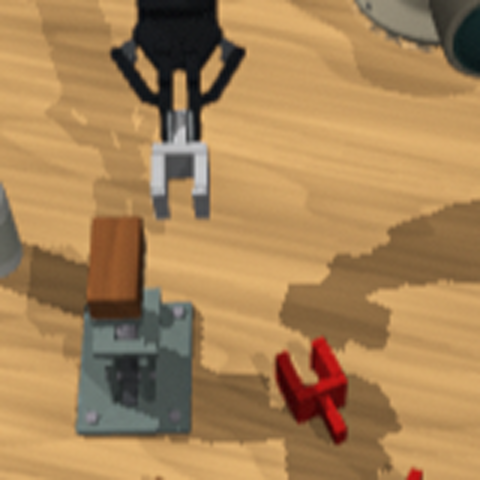

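The crop shows the collar right way up at (180,175) with its lips towards the prop, slightly nose-down. I'll correct that with extra lean and re-measure.

```bash
cat >> h.py <<'E'
def meas(l,lo,hi,a0,a1):
    r=[]
    for n in("scene","top"):
        P,p=cloud(n);P=P-C;a,ll,z=P@FP,P@YV-l,P[...,2]
        m=(a>a0)&(a<a1)&(abs(ll)<.04)&(z>lo)&(z<hi);Q=np.c_[a[m],ll[m],z[m]]
        for _ in range(4):
            A=np.c_[Q[:,:2],np.ones(len(Q))];x=np.linalg.lstsq(A,Q[:,2],rcond=None)[0];e=abs(A@x-Q[:,2]);Q=Q[e<max(.003,2*np.median(e))]
        print(n,len(Q),"rect",rect(Q),"plane",x.round(4),"a",np.percentile(Q[:,0],[1,99]).round(4),"z",np.median(Q[:,2]).round(4));r.append(x[0])
    return r
E
python3 - <<'E'
from h import *
r=meas(.05,.142,.19,-.149,-.06);th=-np.arctan(np.mean(r));print("pitch",np.degrees(th))
if .03<th<.3:
    L=np.pi/4+th;t=piv(-.18,.05,.15,L);print(solver.ik(t,down(YP,L)),[solver.ik(piv(a,0,z,L),down(YP,L)) is not None for a,z in((-.14,.125),(-.057,.12))])
    robot.move_linear(t,down(YP,L),rate=.05);robot.wait(.1);st();meas(.05,.142,.19,-.149,-.06)
E
```

```text
scene 139 rect [-123.0, 0.1, 51.7, 50.6, 0.7] plane [-0.1697 -0.0143  0.1351] a [-0.1488 -0.0976] z 0.1563
top 164 rect [-123.3, 0.8, 52.7, 51.0, 89.9] plane [-0.1567 -0.0226  0.1376] a [-0.1485 -0.0982] z 0.1579
pitch 9.266504369904203
[-1.25576742  0.23232985  2.40456899  1.27636641  1.01054235  2.17736001] [True, True]
 t27.44 [ 0.4325 -0.1859  0.1474] F [-0.5 -0.3 -2.6] w0.0113 g60
scene 142 rect [-122.7, 0.8, 51.5, 50.4, 1.6] plane [-0.0219 -0.0114  0.1619] a [-0.1487 -0.0981] z 0.1646
top 149 rect [-123.8, 0.3, 52.8, 49.9, 89.8] plane [-0.0209 -0.0048  0.1631] a [-0.1485 -0.0992] z 0.1658
```

```bash
cat >> h.py <<'E'
L2=np.pi/4+np.radians(10.5);R2=down(YP,L2)
E
python3 - <<'E'
from h import *
robot.move_linear(piv(-.15,0,.135,L2),R2,rate=.08)
robot.move_linear(piv(-.15,0,.129,L2),rate=.08);robot.wait(.15);st("pre")
meas(0,.13,.165,-.119,-.06)
w=snapshot("wrist")[0];cv2.imwrite("pics/w3.png",w[:,:,::-1])
E
```

```text
pre t28.84 [ 0.4743 -0.2259  0.1264] F [ 0.5  0.8 -2.3] w0.0112 g60
scene 110 rect [-94.8, 0.9, 51.5, 48.7, 88.1] plane [ 0.0129 -0.0012  0.1464] a [-0.1186 -0.0698] z 0.1453
top 140 rect [-94.1, 0.9, 52.7, 49.3, -89.4] plane [ 0.005  -0.0081  0.1462] a [-0.1185 -0.0701] z 0.1458
```

View pics/w3.png

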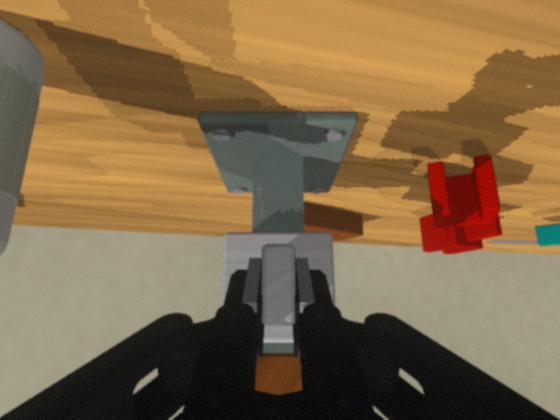

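The wrist view shows the collar (278,250) centred with the sleeve (278,200). It is level with its top at 145.5 mm, so I'll slide it in.

```bash
python3 - <<'E'
from h import *
hit=robot.move_linear(piv(-.0555,0,.129,L2),rate=.05,until_force=8);s=st("in");tc=np.array(s["ee_pos"])-C;pa=tc@FP-.005*np.sin(L2);print(hit,"origin a",pa+.0555)
if pa+.0555>-.004:
    if not hit:
        h2=robot.move_linear(piv(-.0505,0,.129,L2),rate=.03,until_force=6);s=st("push");pa=(np.array(s["ee_pos"])-C)@FP-.005*np.sin(L2);print(h2,"origin",pa+.0555)
    if h2 if not hit else True:
        pa-=.0028
        robot.move_linear(piv(pa,0,.129,L2),rate=.03);st("back")
    else: pa=-.0555
    print(robot.move_linear(piv(pa,0,.118,L2),rate=.03,until_force=5));st("down")
E
```

```text
in t31.03 [ 0.5655 -0.2015  0.1261] F [-0.1  0.4 -1.5] w0.0113 g60
False origin a -0.00016917845859822783
push t31.24 [ 0.568  -0.2005  0.1249] F [-0.3 -0.4 -1.8] w0.0111 g60
True origin 0.002569020166791995
back t31.49 [ 0.5653 -0.2016  0.1262] F [-0.  -0.3 -2. ] w0.0113 g60
True
down t31.79 [ 0.5658 -0.2016  0.1202] F [1.3 0.3 1.6] w0.0113 g60
```

```bash
python3 - <<'E'
from h import *
p=np.array(status.read_state()["ee_pos"]);robot.move_linear(p-[0,0,.0015],rate=.03,until_force=8);st("press")
grip(.045);st("open")
p=np.array(status.read_state()["ee_pos"]);robot.move_linear(p-.10*R2[:,2],rate=.12);st("back")
P0=[]
for n,(a,b,c,d) in dict(scene=(130,230,170,270),top=(160,260,300,400)).items():
    p=snapshot(n)[0];P0.append(cv2.resize(p[a:b,c:d,::-1],(400,400)))
cv2.imwrite("pics/fin.png",np.hstack(P0))
meas(0,.125,.15,-.08,-.0)
P,p=cloud("scene");P=P-C;m=(abs(P@FP)<.04)&(abs(P@YV)<.02)&(P[...,2]>.17);print("head",np.median(P[m][:,2]))
E
```

```text
press t32.04 [ 0.5666 -0.2016  0.1202] F [-2.1 -0.9  6.3] w0.0114 g61
open t32.47 [ 0.5657 -0.2016  0.1185] F [ 0.9  0.1 -0.1] w0.0451 g0
back t33.45 [ 0.4862 -0.2229  0.175 ] F [0.3 0.  0.1] w0.0450 g0
scene 21 rect [-15.8, 24.1, 29.2, 5.1, 1.3] plane [ 0.102  -0.784   0.1584] a [-0.0303 -0.0013] z 0.1383
top 47 rect [-35.3, 10.2, 75.9, 18.2, 23.0] plane [0.0383 0.2781 0.1329] a [-0.0707 -0.0013] z 0.1319
head 0.1890190888715811
```

View pics/fin.png

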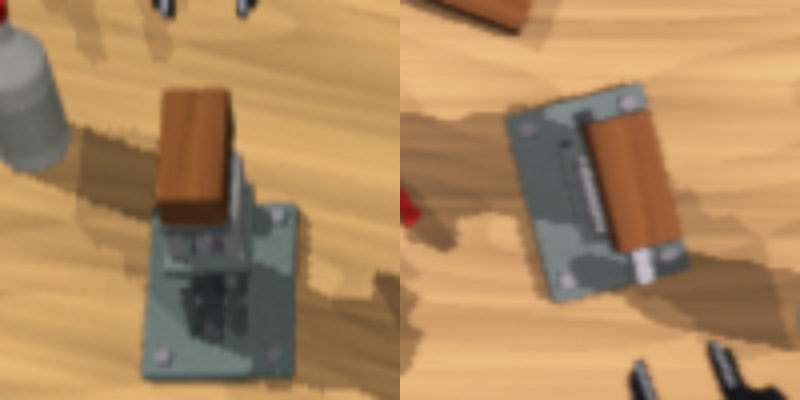

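The pictures show the collar under the head on the flange. Its tab sticks out at (645,262), its top is at about 132 mm and its end about 71 mm behind the axis, so it is seated flat and centred. The gripper is clear.

```bash
python3 -c "
from h import *
robot.wait(.3);st();print(order.hand_in())"
```

```text
t34.00 [ 0.4862 -0.223   0.1751] F [ 0.3  0.  -0.3] w0.0451 g0
the job is handed in; nothing more can be done
None
```

The job is handed in at 34.0 s: the prop stands in its fourth notch with the pawl holding, the collar sits flat on the sleeve around the bar, and I did not touch the glue bottle, screw jar or offcut.

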